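# Index the bushing plate against the corner post and press its last bushing home

## Robot

A 7-joint arm with a two-finger parallel gripper is mounted at the origin on a cart in front of the work surface, level with it; the furniture and walls round the work are solid. World frame = base frame: x ahead of the robot, y to its left, z up, the work surface at z = 0. Lengths are in m, angles in rad, forces in N, time in s.
With the tool pointing down it reaches from about 0.425 to 0.975 m from the base axis. Payload 16.7 kg.
Tool frame: the origin (TCP) lies at the very end of the fingers, on their centre line; the grasp point (between the pads) lies 19 mm behind it; z points along the fingers, y is the line along which they close (so a half turn about z gives the same grasp; the last joint's range is limited). The gripper opens to 85 mm and grips with 20 to 120 N. Pads are 22 mm wide; open, the fingers measure 114 mm over their backs; the gripper's body (76 mm by 85 mm) begins 54 mm behind the grasp point. The pads swing forward as they close: fully open they stand 13 mm farther back than shut.
Start: joints at [1.044, 0.426, 0.074, 1.606, -0.034, 1.111, -0.067], TCP at [0.249, -0.627, 0.205] pointing down, gripper open.
Joint ranges: [-2.85, 2.85], [-0.5, 2.14], [-1.23, 1.37], [0.21, 2.46], [-1.02, 4.16], [0.16, 2.05], [-2.73, 2.73]. Speed limits (rad/s): [1.89, 1.89, 2.39, 2.39, 3.01, 3.01, 3.01].

## Interface

Orientations are given as a unit quaternion [w, x, y, z].
In Python, from station import manip gives the robot as it stands.
- The arm moves only by the tool move_arm, never from a script. Its argument "deltas" is one flat list of numbers, 6 for each row, row after row: the shift along the tool's x, y, z normalised to -1 to 1, where 1 is 0.6 m, then the turn, a rotation vector about the tool's x, y, z normalised to -1 to 1, where 1 is pi rad. A call has 1 to 8 rows; each row is the pose to reach, as a shift and turn from the pose commanded when the call began, along the tool's axes at that moment, turning the shorter way round; what a row does not reach only later rows make up. A row lasts 1/10 s, in which the tool goes at most 50 mm and 8.59 degrees, less where a joint would pass 70% of its speed; a pose out of reach is approached as far as the arm can. A call with a number of a shift or a turn outside -1 to 1 is refused whole. A call with a gripper value outside its range is refused whole. "claw" is the closure, from 0 (fully open) to 1 (shut), set as the call begins (left out, the last holds). The fingers move at their own pace and stop on an object; "newtons" is the grip in N (left out, the last holds). Time passes only in rows, so rows that repeat a pose let the fingers close. It gives the time, the measured TCP pose, the force, the opening and the grip force at its end, in the units of the state.
- manip.get_state(): the state, without advancing time (a new reading comes with each control period).
- manip.grab_frame(name): name is "scene" or "top" or "wrist"; returns the picture (420x560x3 uint8, blue, green, red); there is no depth.
- manip.camera_info(name): a dict with "fx", "fy", "cx", "cy" (pixels), "dist_coeffs" ([k1, k2, p1, p2, k3] as OpenCV has them; the pictures are not rectified), "R" (3x3) and "t" (3): a world point X has camera coordinates R X + t. Camera axes: x right, y down, z forward; pixel columns grow to the right and rows downward; lengths in m; the calibration is good to about 2 mm. A picture is of the moment at which its call begins: read the wrist's pose just before it. camera_info takes no time and is no camera call; for the wrist camera it gives the pose at the moment of the call.
- manip.finish_job(): hands the job in; it is judged then, once.
The state is a dict: "time_s": time; "qpos": joint angles; "joint_vel": joint speeds; "tau": joint torques, N m; "ee_pos": TCP position; "orientation": TCP orientation; "ft_force": force on the tool from outside, world axes, zero at the start; "torque": the same for the moment, N m; "finger_gap": opening from 0.0 (shut) to 1.0 (fully open); "finger_force": force on a finger pad.
Only numpy, scipy, OpenCV 4.12 (cv2) and the standard library are available. Lean on these libraries where they do the work, as an engineer would, in place of code of your own. Each camera call takes 0.05 s, during which the arm holds its last target. There are 200 camera calls.

## Task

Slide the square aluminium plate up against the round steel post on the press bed and swing it a quarter turn counterclockwise round the post, so that its raised bushing points to the press, without lifting the plate off the bed. Push it fully home into the corner of side fence and rear stop, then push the press lever down until the ram has seated the raised bushing fully in the plate, and let the lever come up again. Leave the tape roll, the pocket scale and the reamers where they are.

Things in the scene. Friction and masses are not known exactly. Their poses are not given: they have to be found in the camera images.
- press: small green arbor press on a flat dark steel bed, fixed. Origin at table level under the square plate's home centre; z up, +x the feed direction toward the press column (it points to the robot's right), +y to its left (away from the robot). Bed 8 mm thick, x -206 to +115, y -70 to +62 mm (+70 for x below -73; +-45 for x above 57). Home: plate centre on this origin, plate x along press +x
- fence_corner (a point): corner, on the bed's top, where the faces of the bright steel side fence and rear stop meet, at (46, 46) mm in the press frame. The fence's face is y = +46 mm, from x = -53 to +53; the rear stop's face is x = +46 mm, y -46 to +46; both rise 14 mm above the bed. The plate at home touches both
- head_front (a point): middle of the lower front edge of the press head that overhangs the bed, at (6, 0) mm in the press frame, 84 mm above the table. The green head covers x 6 to 100, y -22 to +22 mm, up to 166 mm above the table; the ram sticks out above it to 197 mm. Keep the gripper clear of it
- post: upright round steel post on the bed, fixed, radius 7 mm, 31 mm high, origin at its foot, at (-70, 53) mm in the press frame. Its side is in line with the face of the side fence, so a plate swung counterclockwise (seen from above) round it ends up flat along the fence line
- plate: loose square aluminium plate 92 x 92 x 18 mm, 0.34 to 0.55 kg, too wide to grip: push its sides. Origin: centre of underside, z up, x toward its raised bushing. At the start x points to press -y (to the robot) within 0.3 rad, its centre at press x -160 to -138, y 16 to 34 mm, in front of the post. Four brass bushings 29 mm from its centre, one toward each side; three are seated (flange 3 mm high)
- raised_bushing (a point): centre of the top of the raised brass bushing's flange (26 mm across, 3 mm thick), 29 mm from the plate's centre along plate +x. At the start it stands 28 to 31 mm above the plate's underside, seated 21 mm
- bushing_slide (a joint): how far the raised bushing has been pressed into the plate, m: 0 to 0.002 at the start, 0.010 fully seated. A stiff press fit: the bushing moves only under about 20 N and stays where it is left
- ram_face (a point): centre of the flat lower end of the steel ram (24 mm across), 37 mm above the bed when the lever is up; goes down 24 mm per radian of the lever
- press_lever (a joint): lever angle, rad: 0 is up (spring-held; the rod rises 30 degrees from its hub toward the robot, press -x), growing as the handle is pushed down; limit 1.0. The ram meets the raised bushing at about 0.25 to 0.35 and has seated it at about 0.67. At the grip point this takes some 3 to 8 N; the lever springs back up when let go
- lever_hub (a point): a point on the lever's level turning axis (along press y), in the lever's plane, at (62, 72) mm in the press frame and 130 mm above the table
- lever_grip (a point): a point on the axis of the lever's steel rod (12 mm thick), 120 mm from the hub; a black ball 26 mm thick sits on the rod's end, 142 mm from the hub. Shut fingers pressed on the rod from above here carry it down along its arc
- tape_roll: roll of black tape lying flat, 62 mm across, 19 mm high, beyond the bed; bystander
- pocket_scale: flat black pocket scale with a blue display, 118 x 100 x 17 mm, lying beyond the bed near the bushing tray; bystander
- reamer_1: black and silver hand reamer, 100 mm long, 24 mm thick, lying beyond the bed to the right, the nearer of two alike; bystander

How it is judged:
On the way, in this order (a step that is already met when the one before it is completed fails the run):
1. the plate swings round the post: it touches the post while on its way round (17 to 69 degrees short of its final direction) (contact force between plate and post above 0.2 N and angle between the x axis of plate and the x axis of press, either way round between 0.3 and 1.2 rad).
2. the plate is home in the corner, its raised bushing under the ram and not yet pressed (horizontal distance between raised_bushing and ram_face below 0.004 m and angle between the x axis of plate and the x axis of press, either way round below 0.05 rad and value of joint bushing_slide below 0.004 m), for 0.2 s.
3. the ram presses the bushing fully in with the lever (value of joint press_lever above 0.55 rad and value of joint bushing_slide above 0.0085 m), for 0.1 s.
At the end, for the whole second after the job is handed in: The bushing is pressed in to within 1.5 mm of fully seated (of 10 mm), the plate lies still in the fence corner with that bushing within 4 mm of the ram's axis and square to the press within 3 degrees, and the lever is up again (under 0.1 rad) (value of joint bushing_slide above 0.0085 m and horizontal distance between raised_bushing and ram_face below 0.004 m and angle between the x axis of plate and the x axis of press, either way round below 0.05 rad and value of joint press_lever below 0.1 rad and linear speed of plate below 0.01 m/s); the robot touches nothing.
It fails at once if the plate is lifted more than 8 mm off the bed or tipped more than 10 degrees (z of plate in the frame of press above 0.016 m or angle between plate's own z axis and vertical above 0.175 rad).
It fails at once if the tape roll, the pocket scale or the nearer reamer is moved more than 25 mm (distance of any of tape_roll, pocket_scale, reamer_1 from where it was at the start of the episode above 0.025 m).
It also fails if it takes over 72 s, if anything falls off the work surface, if the arm or the gripper's body presses on something with over 40 N, if the wrist force passes 120 N, or if a joint passes its speed limit or range.

## Working session

There is one attempt and no reset: what is moved stays moved. The work goes in short steps, Python scripts to look and compute and a tool call to move; the robot and the scene stay as the last step left them, time stands still between calls to the robot, and variables do not carry over. Pictures are saved under pics/ and viewed, at most 10 in all, crops included, and the job is handed in when it is done.

Besides the shell and the picture viewer there is one more tool, called after "Call:" as name(argument=value, ...), one argument or row to a line, values as JSON. move_arm: Moves the arm, as the interface text tells. Its arguments: {"type":"object","properties":{"deltas":{"type":"array","items":{"type":"number","minimum":-1,"maximum":1}},"claw":{"type":"number"},"newtons":{"type":"number"}},"required":["deltas"]}

```bash
ls; mkdir -p pics; python3 - <<'E'
from station import manip
import cv2
s=manip.get_state();print(s)
for n in("scene","top"):
    print(n,manip.camera_info(n)); cv2.imwrite(f"pics/{n}0.png",manip.grab_frame(n))
E
```

```text
pics
{'time_s': 0.0, 'qpos': array([ 1.04351388,  0.42673759,  0.07385006,  1.60658277, -0.03409184,
        1.11080904, -0.06708553]), 'joint_vel': array([-0.00062305, -0.00046839, -0.00143771,  0.00088276, -0.00117182,
       -0.00017178, -0.00036595]), 'tau': array([-1.31003771e-04, -9.49829865e+01,  3.76084507e+00, -4.63503063e+01,
        1.90486223e-02,  1.01605360e-02,  6.90132197e-05]), 'ee_pos': array([ 0.24879132, -0.62701346,  0.20421757]), 'orientation': array([-6.15827370e-04,  9.82213967e-01,  1.87763986e-01, -1.69441415e-04]), 'ft_force': array([-0.43999541,  0.03003109,  0.06716265]), 'torque': array([0.04424166, 0.01666847, 0.03427664]), 'finger_force': 0.0, 'finger_gap': 0.9944251748200529}
scene {'fx': 536.5736351165351, 'fy': 536.5736351165351, 'cx': 277.14137777290046, 'cy': 208.9989372732713, 'dist_coeffs': array([-0.05932859,  0.        ,  0.        ,  0.        ,  0.        ]), 'R': array([[-0.99601056, -0.08864572, -0.01024212],
       [-0.06203696,  0.77035835, -0.63458603],
       [ 0.06414344, -0.63141899, -0.77278436]]), 't': array([0.53312396, 0.30484523, 0.84515466])}
top {'fx': 399.1525786306506, 'fy': 399.1525786306506, 'cx': 276.94328659301414, 'cy': 207.13312972911214, 'dist_coeffs': array([-0.01683981,  0.        ,  0.        ,  0.        ,  0.        ]), 'R': array([[-0.01757386, -0.99974582,  0.01412276],
       [-0.99454917,  0.01602709, -0.10302947],
       [ 0.10277694, -0.01585641, -0.99457804]]), 't': array([-0.24186668,  0.55291528,  0.90243174])}
```

View pics/top0.png

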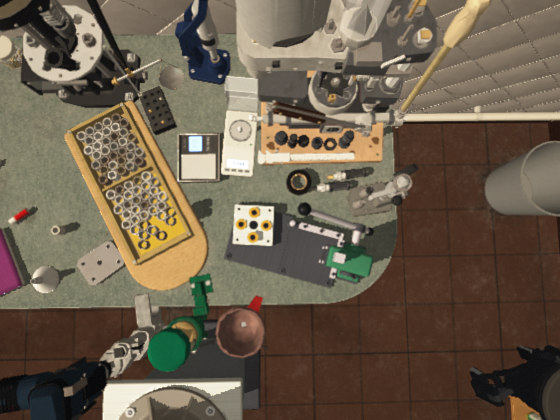

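View pics/scene0.png

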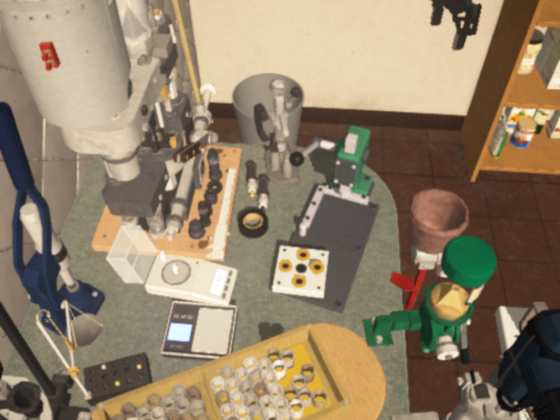

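```bash
python3 - <<'E'
import cv2,numpy as np
a=cv2.imread("pics/top0.png")[165:305,215:405]
cv2.imwrite("pics/ct.png",cv2.resize(a,None,fx=4.2,fy=4.2,interpolation=cv2.INTER_CUBIC))
a=cv2.imread("pics/scene0.png")[115:315,225:395]
cv2.imwrite("pics/cs.png",cv2.resize(a,None,fx=3,fy=3,interpolation=cv2.INTER_CUBIC))
E
```

```text
(no output)
```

View pics/ct.png

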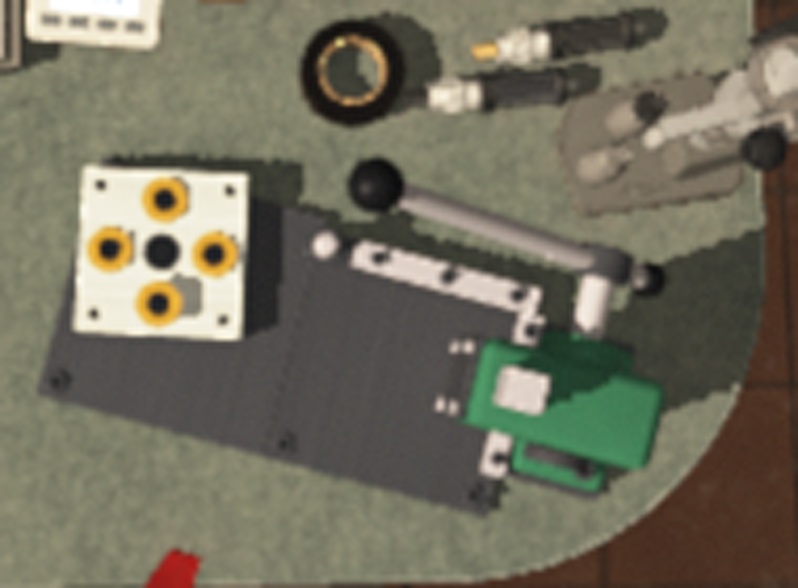

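View pics/cs.png

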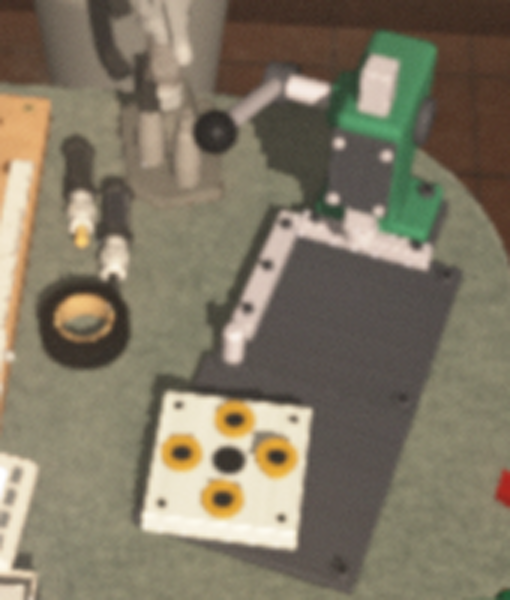

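```bash
cat >h.py <<'E'
import cv2,numpy as np
from station import manip
from scipy.optimize import least_squares
C={n:manip.camera_info(n) for n in("top","scene")}
def proj(n,P):
    c=C[n];K=np.array([[c['fx'],0,c['cx']],[0,c['fy'],c['cy']],[0,0,1]])
    return cv2.projectPoints(np.array(P,float).reshape(-1,3),cv2.Rodrigues(c['R'])[0],np.array(c['t']),K,c['dist_coeffs'])[0].reshape(-1,2)
def ray(n,uv,z):
    c=C[n];K=np.array([[c['fx'],0,c['cx']],[0,c['fy'],c['cy']],[0,0,1]])
    p=cv2.undistortPoints(np.array(uv,float).reshape(-1,1,2),K,c['dist_coeffs']).reshape(-1,2)
    d=np.c_[p,np.ones(len(p))]@c['R'];o=-c['R'].T@c['t']
    return (o+d*((z-o[2])/d[:,2])[:,None])[:,:2]
def R2(a): return np.array([[np.cos(a),-np.sin(a)],[np.sin(a),np.cos(a)]])
def ct(p): return np.array(p,float)/4.2+[215,165]-.4
def cs(p): return np.array(p,float)/3+[225,115]-.3
E
python3 - <<'E'
from h import *
bp=142*np.array([-.866,.5]);
P=np.array([[-206,-70,8],[57,-70,8],[-70,53,39],[62+bp[0],72,130+bp[1]],[-53,46,22]])/1e3
T=ct([[40,393],[486,514],[325,243],[377,186],[352,264]]);S=cs([[350,592],[462,268],[234,328],[215,131]])
def f(q):
    W=np.c_[P[:,:2]@R2(q[2]).T+q[:2],P[:,2]]
    return np.r_[(proj("top",W)-T).ravel()*1.35,(proj("scene",W[:4])-S).ravel()]
best=min((least_squares(f,[.5,-.25,a],loss='soft_l1') for a in(-2.,-1.,1.)),key=lambda r:r.cost)
q=best.x;print(q,f(q).round(1))
# indep ball triangulation omitted
pt=ray("top",ct([[84,165],[248,173],[241,340],[74,333]]),.026);ps=ray("scene",cs([[163,392],[312,406],[295,538],[145,515]]),.026)
for w in(pt,ps):
    l=(w-q[:2])@R2(q[2])*1e3; print(l.round(1),l.mean(0).round(1), np.linalg.norm(np.diff(l,axis=0),axis=1).round(1))
    print((np.arctan2(*(l[[1,2,3,0]]-l)[:,::-1].T)).round(3))
b=np.r_[ray("top",ct([[160,303]]),.0375),ray("scene",cs([[277,456]]),.0375)];print(((b-q[:2])@R2(q[2])*1e3).round(1))
print(((ray("top",ct([[325,243]]),.039)-q[:2])@R2(q[2])*1e3), ((ray("scene",cs([[234,328]]),.039)-q[:2])@R2(q[2])*1e3))
E
```

```text
[ 0.44164535 -0.33850497 -1.85289099] [-2.1  0.2  0.1  1.1  0.6 -0.2 -0.5 -0.6 -0.2  0.2  0.3 -1.1  0.4 -0.1
 -0.5 -0.4 -0.4 -0.2]
[[-211.7   60.3]
 [-122.1   80. ]
 [-101.4  -10.7]
 [-191.6  -31.1]] [-156.7   24.6] [91.7 93.  92.4]
[ 0.217 -1.347 -2.918  1.787]
[[-124.9   79.6]
 [-101.9  -11.3]
 [-195.6  -31. ]
 [-212.4   57.2]] [-158.7   23.6] [93.7 95.8 89.8]
[-1.322 -2.935  1.759  0.25 ]
[[-149.5   -2.9]
 [-152.2   -4.6]]
[[-70.84009553  52.47595678]] [[-70.66945648  51.79617116]]
```

```bash
cat >>h.py <<'E'
from scipy.spatial.transform import Rotation as Ro
O=np.array([.4416,-.3385]);A=-1.8529
def cur():
    s=manip.get_state();w=s['orientation'];return s,np.array(s['ee_pos']),Ro.from_quat(np.r_[w[1:],w[0]])
def w2p(p): return np.r_[R2(A).T@(p[:2]-O)*1e3,p[2]*1e3]
def p2w(x,y,z): return np.r_[R2(A)@(np.array([x,y])/1e3)+O,z/1e3]
def pose(x,y,z,yaw): # press mm, tool-x press angle, tool down
    return p2w(x,y,z),Ro.from_euler('z',yaw+A)*Ro.from_euler('x',np.pi)
def rows(ts):
    s,p,R=cur();out=[]
    for t in ts:
        P,Q=pose(*t); out.append(list(np.r_[R.inv().apply(P-p)/.6,(R.inv()*Q).as_rotvec()/np.pi].round(4)))
    print("at",w2p(p).round(1),"F",np.round(s['ft_force'],1),"t",s['time_s'])
    print(str(out)[1:-1].replace('[','').replace(']','').replace('np.float64(','').replace(')',''))
def swing(ph,s0=-29,ph0=.22,h=15,sp=10):
    n=np.array([np.cos(ph),np.sin(ph)]);t=np.array([n[1],-n[0]])
    c=np.array([-70,53])-7*n; s=s0+7*(ph-ph0); ce=c-46*n-s*t
    return ce,ce-(46+h)*n+sp*t
E
python3 - <<'E'
from h import *
s,p,R=cur()
y0=Ro.as_matrix(R)[:,0];yaw=np.arctan2(y0[1],y0[0])-A
x=w2p(p);print(x,yaw)
# up, across, down above pre-contact
n=np.array([np.cos(.22),np.sin(.22)]);t=np.array([n[1],-n[0]])
pre=np.array([-157.5,24.2])-(46+15+14)*n+10*t
print(pre, swing(.22),swing(1.57))
pre2=[*pre,300,.22+np.pi/2]
rows([[x[0],x[1],320,yaw]]*3+[pre2])
E
```

```text
[ 330.80253248 -104.84538977  204.28256895] 2.230672915495999
[-228.51001247   -1.92619622] (array([-115.39390575,   13.13280395]), array([-172.74135392,   -9.93817756])) (array([-5.04922115e+01, -1.55513826e-02]), array([-40.54079061, -61.02349531]))
at [ 330.8 -104.8  204.3] F [0.8 0.9 0.5] t 0.1
-0.0, -0.0002, -0.1929, -0.0004, 0.0, -0.0, -0.0, -0.0002, -0.1929, -0.0004, 0.0, -0.0, -0.0, -0.0002, -0.1929, -0.0004, 0.0, -0.0, 0.707, -0.6315, -0.1589, -0.0004, 0.0001, 0.14
```

Call:
move_arm(
  deltas=[0, 0, -0.193, 0, 0, 0, 0, 0, -0.193, 0, 0, 0, 0, 0, -0.193, 0, 0, 0],
  claw=1,
  newtons=60,
)

```text
time_s: 0.4
ee_pos: [0.2494, -0.6287, 0.326]
orientation: [0.003, 0.982, 0.188, 0.001]
ft_force: [-0.2, -0.2, 0.1]
finger_gap: 0.516
finger_force: 0.0
```

```bash
python3 - <<'E'
from h import *
n=np.array([np.cos(.22),np.sin(.22)]);t=np.array([n[1],-n[0]])
pre=np.array([-157.5,24.2])-(46+15+14)*n+14*t
rows([[*pre,300,.22+np.pi/2]])
E
```

```text
at [ 332.2 -103.8  326. ] F [-0.2 -0.2  0.1] t 0.4
0.7009, -0.6375, 0.0401, 0.0018, -0.0006, 0.1399
```

Call:
move_arm(
  deltas=[0.701, -0.6375, 0.04, 0, 0, 0.14, 0.701, -0.6375, 0.04, 0, 0, 0.14, 0.701, -0.6375, 0.04, 0, 0, 0.14, 0.701, -0.6375, 0.04, 0, 0, 0.14, 0.701, -0.6375, 0.04, 0, 0, 0.14, 0.701, -0.6375, 0.04, 0, 0, 0.14, 0.701, -0.6375, 0.04, 0, 0, 0.14, 0.701, -0.6375, 0.04, 0, 0, 0.14],
)

```text
time_s: 1.2
ee_pos: [0.4222, -0.2723, 0.304]
orientation: [0.0, 1.0, -0.031, -0.0]
ft_force: [1.6, -0.2, -0.5]
finger_gap: 0.002
finger_force: 0.0
```

```bash
cat >pre.py <<'E'
from h import *
n=np.array([np.cos(.22),np.sin(.22)]);t=np.array([n[1],-n[0]])
pre=np.array([-157.5,24.2])-(46+15+14)*n+14*t
import sys
rows([[*pre,float(sys.argv[1]),.22+np.pi/2]])
E
python3 pre.py 220
```

```text
at [-58.2 -37.1 304. ] F [ 1.6 -0.2 -0.5] t 1.2
0.1124, -0.2643, 0.1401, 0.0, 0.0, -0.0
```

Call:
move_arm(
  deltas=[0.1124, -0.2643, 0.14, 0, 0, 0, 0.1124, -0.2643, 0.14, 0, 0, 0, 0.1124, -0.2643, 0.14, 0, 0, 0, 0.1124, -0.2643, 0.14, 0, 0, 0, 0.1124, -0.2643, 0.14, 0, 0, 0, 0.1124, -0.2643, 0.14, 0, 0, 0],
)

```text
time_s: 1.8
ee_pos: [0.4988, -0.1196, 0.2196]
orientation: [-0.0, 1.0, -0.03, -0.001]
ft_force: [-0.2, -0.6, 0.0]
finger_gap: 0.002
finger_force: 0.0
```

```bash
python3 pre.py 60; python3 - <<'E'
from h import *
import cv2
cv2.imwrite("pics/t1.png",cv2.resize(manip.grab_frame("top")[100:350,130:420],None,fx=2.4,fy=2.4))
print(manip.get_state()['qpos'])
E
```

```text
at [-226.2   -6.   219.6] F [-0.2 -0.6  0. ] t 1.8
0.0012, -0.0022, 0.2659, -0.0001, 0.0005, 0.0006
[ 0.34139106  0.16054852 -0.25512914  1.93264878  0.0465753   1.05452036
 -1.56660638]
```

View pics/t1.png

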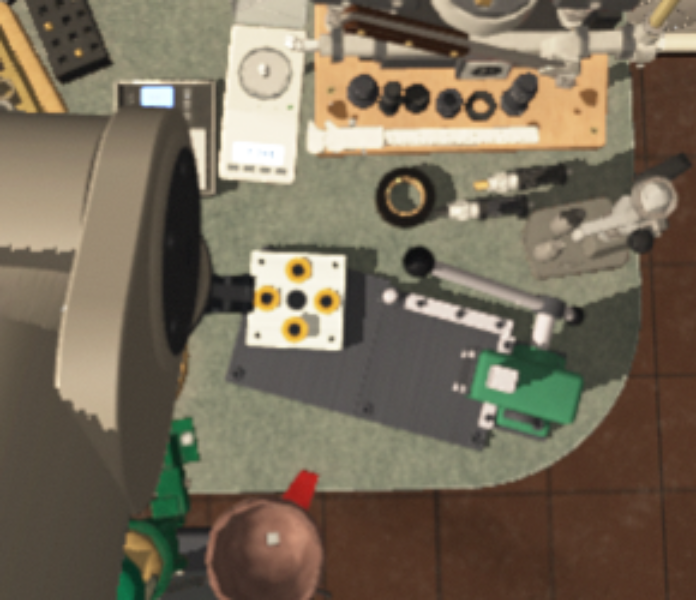

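Call:
move_arm(
  deltas=[0, 0, 0.08, 0, 0, 0, 0, 0, 0.16, 0, 0, 0, 0, 0, 0.24, 0, 0, 0, 0, 0, 0.29, 0, 0, 0, 0, 0, 0.32, 0, 0, 0, 0, 0, 0.338, 0, 0, 0, 0, 0, 0.338, 0, 0, 0],
)

```text
time_s: 2.55
ee_pos: [0.4984, -0.1211, 0.0168]
orientation: [0.0, 0.999, -0.032, -0.001]
ft_force: [0.3, -0.5, 0.7]
finger_gap: -0.003
finger_force: 0.0
```

```bash
python3 - <<'E'
from h import *
s,p,R=cur();x=w2p(p)
rows([[x[0]+d,x[1],16,.22+np.pi/2] for d in (5,9,13,17,21,25,25)])
E
```

```text
at [-224.6   -5.9   16.8] F [ 0.3 -0.5  0.7] t 2.55
-0.0018, 0.0081, 0.0013, 0.0001, 0.0004, -0.0004, -0.0033, 0.0146, 0.0013, 0.0001, 0.0004, -0.0004, -0.0047, 0.0212, 0.0013, 0.0001, 0.0004, -0.0004, -0.0061, 0.0277, 0.0013, 0.0001, 0.0004, -0.0004, -0.0076, 0.0342, 0.0013, 0.0001, 0.0004, -0.0004, -0.009, 0.0407, 0.0013, 0.0001, 0.0004, -0.0004, -0.009, 0.0407, 0.0013, 0.0001, 0.0004, -0.0004
```

Call:
move_arm(
  deltas=[-0.002, 0.01, 0.001, 0, 0, 0, -0.004, 0.02, 0.001, 0, 0, 0, -0.0065, 0.03, 0.001, 0, 0, 0, -0.009, 0.04, 0.001, 0, 0, 0, -0.011, 0.05, 0.001, 0, 0, 0, -0.013, 0.06, 0.001, 0, 0, 0, -0.0155, 0.07, 0.001, 0, 0, 0, -0.017, 0.078, 0.001, 0, 0, 0],
)

```text
time_s: 3.35
ee_pos: [0.4857, -0.1669, 0.0167]
orientation: [-0.0, 1.0, -0.031, -0.0]
ft_force: [0.1, 0.4, 0.7]
finger_gap: 0.002
finger_force: 0.0
```

```bash
cat >look.py <<'E'
from h import *
import sys
s,p,R=cur();print(w2p(p).round(1),s['ft_force'].round(1),s['time_s'])
img=manip.grab_frame("top")
hsv=cv2.cvtColor(img,cv2.COLOR_BGR2HSV)
m=cv2.inRange(hsv,(15,130,120),(35,255,255)); m[:, :225]=0;m[:190]=0;m[265:]=0;m[:,345:]=0
k,l,st,ce=cv2.connectedComponentsWithStats(m)
for i in range(1,k):
    if st[i,4]>12:
        x,y,w,h=st[i,:4];c=(x+w/2-.5,y+h/2-.5)
        print(np.round(c,1),st[i,4],(((ray("top",[c],.029)-O)@R2(A))*1e3).round(1),(((ray("top",[c],.037)-O)@R2(A))*1e3).round(1))
cv2.imwrite(f"pics/{sys.argv[1]}.png",cv2.resize(img[165:305,205:395],None,fx=4,fy=4,interpolation=cv2.INTER_CUBIC))
E
python3 look.py a1
```

```text
[-177.1   -5.4   16.7] [0.1 0.4 0.7] 3.35
[267.5 224. ] 20 [[-124.6   34.8]] [[-124.4   34.4]]
```

View pics/a1.png

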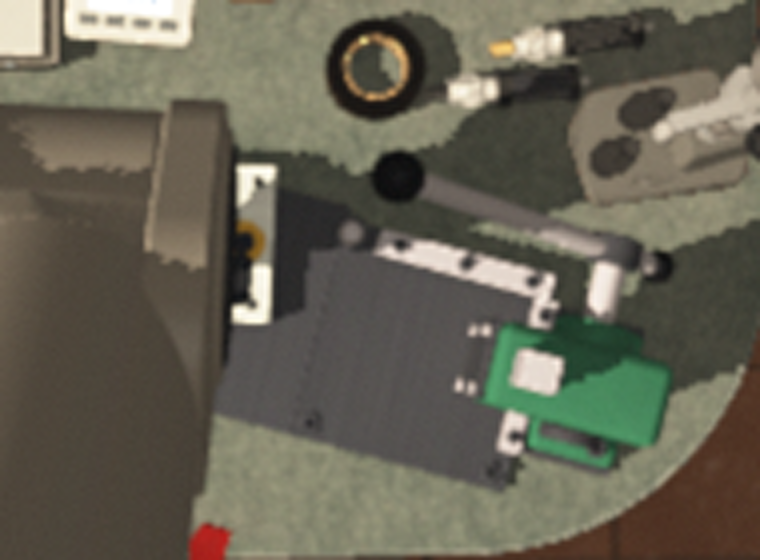

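```bash
python3 - <<'E'
import cv2
a=cv2.imread("pics/a1.png");h=cv2.cvtColor(a,cv2.COLOR_BGR2HSV)
b=cv2.imread("pics/top0.png");print(b[205:218,253],cv2.cvtColor(b,cv2.COLOR_BGR2HSV)[205:218,253])
E
```

```text
[[153 177 185]
 [205 238 245]
 [132 207 236]
 [ 61 176 230]
 [ 50 149 201]
 [ 43  78 103]
 [ 37  35  37]
 [ 37  33  30]
 [ 37  36  36]
 [ 38  63  82]
 [ 49 132 179]
 [ 61 177 232]
 [114 197 234]] [[ 23  44 185]
 [ 25  42 245]
 [ 22 112 236]
 [ 20 187 230]
 [ 20 192 201]
 [ 18 149 103]
 [150  14  37]
 [107  48  37]
 [120   7  37]
 [ 17 137  82]
 [ 19 185 179]
 [ 20 188 232]
 [ 21 131 234]]
```

```bash
python3 - <<'E'
from h import *
print(proj("top",[.4988,-.1196,.2196]),proj("scene",[.4857,-.1669,.0167]))
f=manip.grab_frame("scene");cv2.circle(f,tuple(proj("scene",[.4857,-.1669,.0167])[0].round().astype(int).tolist()),1,(255,0,255),-1)
cv2.imwrite("pics/s1.png",cv2.resize(f[150:380,200:420],None,fx=2.6,fy=2.6,interpolation=cv2.INTER_CUBIC))
print(((ray("top",np.array([[278,165],[272,322]])/4+[205,165],.026)-O)@R2(A)*1e3).round(1))
E
```

```text
[[207.69514112 224.60840615]] [[312.53015914 283.96457784]]
[[-119.9   79.6]
 [ -99.2   -9.9]]
```

View pics/s1.png

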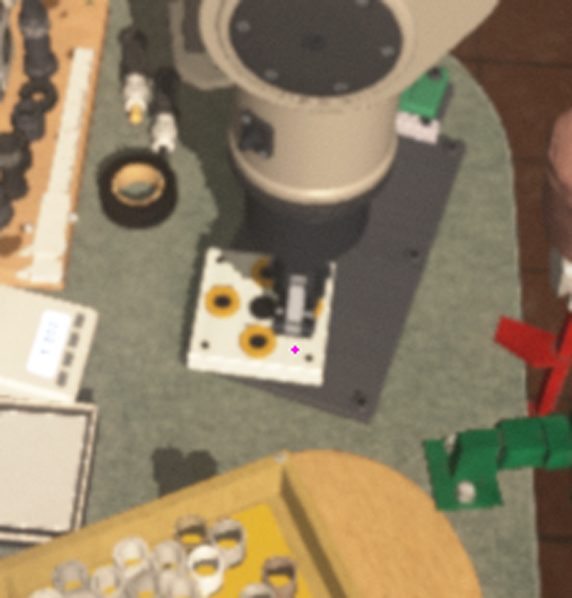

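Call:
move_arm(
  deltas=[0, 0, 0.002, 0, 0, 0, 0, 0, 0.004, 0, 0, 0, 0, 0, 0.004, 0, 0, 0],
)

```text
time_s: 3.75
ee_pos: [0.4859, -0.1659, 0.0141]
orientation: [-0.0, 1.0, -0.031, -0.0]
ft_force: [0.5, -0.2, 0.5]
finger_gap: 0.001
finger_force: 0.0
```

```bash
python3 - <<'E'
from h import *
c=manip.camera_info("wrist");s,p,R=cur();print(s['ee_pos'],c)
print((R.inv()*Ro.from_matrix(np.array(c['R']).T)).as_matrix().round(2), R.inv().apply(-np.array(c['R']).T@c['t']-p).round(4))
E
```

```text
[ 0.48587957 -0.16592762  0.01413959] {'fx': 369.60955207623823, 'fy': 369.60955207623823, 'cx': 276.60421789414755, 'cy': 211.55859339990207, 'dist_coeffs': array([0.02940911, 0.        , 0.        , 0.        , 0.        ]), 'R': array([[-6.07592266e-02, -9.98152395e-01,  3.36328760e-04],
       [-9.53376231e-01,  5.81334078e-02,  2.96132183e-01],
       [-2.95604599e-01,  1.76721146e-02, -9.55146909e-01]]), 't': array([-0.13719422,  0.4902725 ,  0.34325528])}
[[ 0.   -0.96 -0.3 ]
 [ 1.    0.    0.  ]
 [-0.   -0.3   0.96]] [ 0.0748  0.0009 -0.1686]
```

```bash
python3 - <<'E'
from h import *
f=manip.grab_frame("wrist");C["wrist"]=manip.camera_info("wrist");s,p,R=cur()
for P in [p]: 
    q=proj("wrist",p)[0];print(q);cv2.circle(f,tuple(q.round().astype(int).tolist()),2,(255,0,255),-1)
# expected plate top corners, from initial
for l in [(-211.7,60.3),(-122,80),(-101.4,-10.7),(-191.6,-31)]:
    q=proj("wrist",p2w(*l,26))[0];print(q);cv2.circle(f,tuple(q.round().astype(int).tolist()),2,(0,0,255),-1)
cv2.imwrite("pics/w1.png",f)
E
```

```text
[274.39529654 255.06481349]
[228.68434865 105.15402517]
[455.41292725 105.69319059]
[427.87303632 307.49109412]
[235.25373618 307.11791468]
```

View pics/w1.png

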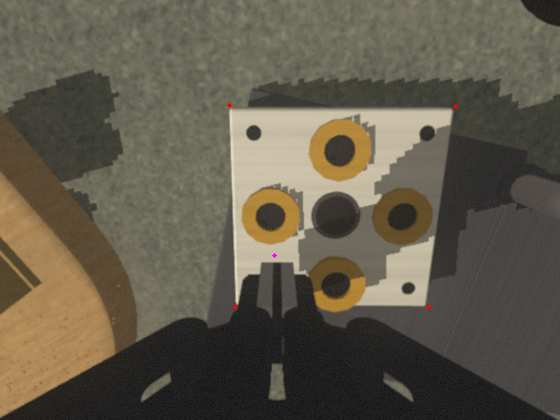

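Call:
move_arm(
  deltas=[0, 0, 0.004, 0, 0, 0, 0, 0, 0.008, 0, 0, 0, 0, 0, 0.01, 0, 0, 0, 0, 0, 0.01, 0, 0, 0],
)

```text
time_s: 4.2
ee_pos: [0.4858, -0.1662, 0.0081]
orientation: [-0.0, 1.0, -0.031, -0.0]
ft_force: [0.2, -0.2, -0.3]
finger_gap: 0.001
finger_force: 0.0
```

Call:
move_arm(
  deltas=[0, 0, 0.003, 0, 0, 0, 0, 0, 0.006, 0, 0, 0, 0, 0, 0.006, 0, 0, 0],
)

```text
time_s: 4.5
ee_pos: [0.4858, -0.1663, 0.0045]
orientation: [-0.0, 1.0, -0.031, -0.0]
ft_force: [0.3, 0.7, 0.2]
finger_gap: 0.003
finger_force: 0.0
```

Call:
move_arm(
  deltas=[0, 0, 0.003, 0, 0, 0, 0, 0, 0.006, 0, 0, 0, 0, 0, 0.006, 0, 0, 0],
)

```text
time_s: 4.8
ee_pos: [0.4859, -0.1662, 0.0009]
orientation: [-0.0, 1.0, -0.031, -0.0]
ft_force: [-0.1, 0.9, 0.5]
finger_gap: 0.003
finger_force: 0.1
```

Call:
move_arm(
  deltas=[0, 0, 0.003, 0, 0, 0, 0, 0, 0.006, 0, 0, 0, 0, 0, 0.006, 0, 0, 0],
)

```text
time_s: 5.1
ee_pos: [0.4862, -0.1663, -0.0006]
orientation: [0.0, 1.0, -0.031, 0.0]
ft_force: [-14.3, 4.9, 50.0]
finger_gap: 0.002
finger_force: 26.4
```

```bash
python3 - <<'E'
from h import *
C["wrist"]=manip.camera_info("wrist");s,p,R=cur();f=manip.grab_frame("wrist")
print(s['ee_pos'],proj("wrist",p))
g=cv2.cvtColor(f,cv2.COLOR_BGR2GRAY);print(g[225:290:2,268],g[225:290:2,284])
cv2.imwrite("pics/w2.png",f)
E
```

```text
[ 0.4861931  -0.16625237 -0.00055611] [[274.39078408 255.10616972]]
[ 52  53  54  52  57  48  56  49  56  71 123 137 135 138 135 133 134 174
 126  81  80  81  75  82  80  81  80  75  78  78  76  80  80] [ 68  58  67  80 103 127 138 137 138 133 133 130 136 124  80  92 104 106
 101  80  81  79  81  79  77  80  80  78  76  79  79  79  79]
```

Call:
move_arm(
  deltas=[0, 0, -0.03, 0, 0, 0, 0, 0, -0.08, 0, 0, 0, 0, 0, -0.12, 0, 0, 0],
)

```text
time_s: 5.45
ee_pos: [0.4859, -0.1662, 0.0707]
orientation: [-0.0, 1.0, -0.031, 0.0]
ft_force: [0.2, -0.1, -0.1]
finger_gap: -0.005
finger_force: 0.0
```

```bash
python3 pre.py 65; python3 - <<'E'
from h import *
C["wrist"]=manip.camera_info("wrist");f=manip.grab_frame("wrist")
h=cv2.cvtColor(f,cv2.COLOR_BGR2HSV);m=cv2.inRange(h,(12,120,60),(32,255,255));m[:, :180]=0;m[:,480:]=0
k,l,st,ce=cv2.connectedComponentsWithStats(m)
for i in range(1,k):
  if st[i,4]>150:
    c=st[i,:2]+st[i,2:4]/2-.5;print(c,st[i,2:],[((ray("wrist",[c],z)-O)@R2(A)*1e3).round(1) for z in(.029,.0375)])
E
```

```text
at [-177.8   -5.4   70.7] F [ 0.2 -0.1 -0.1] t 5.45
0.0174, -0.0812, 0.0095, -0.0, -0.0, 0.0
[323.  136.5] [  45   46 1231] [array([[-163.1,   52.9]]), array([[-164.3,   53.5]])]
[271.5 186. ] [  44   43 1091] [array([[-185.2,   18.9]]), array([[-185.5,   20.8]])]
[370.  186.5] [  45   42 1134] [array([[-129.1,   31.1]]), array([[-131.7,   32.6]])]
[320.5 238. ] [  44   41 1093] [array([[-149.1,   -6.3]]), array([[-150.8,   -3.3]])]
```

Call:
move_arm(
  deltas=[0.017, -0.081, 0, 0, 0, 0, 0.017, -0.081, 0, 0, 0, 0, 0.017, -0.081, 0.06, 0, 0, 0, 0.017, -0.081, 0.11, 0, 0, 0, 0.017, -0.081, 0.136, 0, 0, 0, 0.017, -0.081, 0.136, 0, 0, 0],
)

```text
time_s: 6.1
ee_pos: [0.4976, -0.1178, -0.0141]
orientation: [-0.0, 1.0, -0.031, -0.002]
ft_force: [0.8, 0.2, 0.4]
finger_gap: 0.001
finger_force: 0.0
```

Call:
move_arm(
  deltas=[-0.002, 0.01, -0.002, 0, 0, 0, -0.004, 0.02, -0.003, 0, 0, 0, -0.0065, 0.03, -0.003, 0, 0, 0, -0.009, 0.04, -0.003, 0, 0, 0, -0.011, 0.05, -0.003, 0, 0, 0, -0.013, 0.06, -0.003, 0, 0, 0, -0.0155, 0.07, -0.003, 0, 0, 0, -0.017, 0.078, -0.003, 0, 0, 0],
)

```text
time_s: 6.9
ee_pos: [0.4862, -0.1648, -0.0097]
orientation: [-0.0, 1.0, -0.031, 0.0]
ft_force: [-1.7, 4.9, 5.7]
finger_gap: 0.002
finger_force: 3.5
```

```bash
cat >lw.py <<'E'
from h import *
s,p,R=cur();print("tip",w2p(p).round(1),"F",s['ft_force'].round(1),s['time_s'])
def look():
    C["wrist"]=manip.camera_info("wrist");f=manip.grab_frame("wrist")
    h=cv2.cvtColor(f,cv2.COLOR_BGR2HSV);m=cv2.inRange(h,(12,120,50),(32,255,255))
    k,l,st,ce=cv2.connectedComponentsWithStats(m);r=[]
    for i in range(1,k):
        if 300<st[i,4]<3000 and .7<st[i,2]/st[i,3]<1.4:
            c=st[i,:2]+st[i,2:4]/2-.5;r.append([((ray("wrist",[c],z)-O)@R2(A)*1e3)[0].round(1).tolist() for z in(.029,.0375)])
    for a in r: print(a)
    return f
if __name__=="__main__": look()
E
python3 lw.py
```

```text
tip [-179.3   -5.5   -9.7] F [-1.7  4.9  5.7] 6.9
[[-158.2, 21.3], [-160.6, 24.3]]
[[-115.0, 4.2], [-120.2, 8.3]]
```

```bash
python3 - <<'E'
from h import *
s,p,R=cur();x=w2p(p);ya=.22+np.pi/2;yb=.385+np.pi/2
rows([[x[0]-12,x[1]-3,-5,ya],[x[0]-14,x[1]-3,40,ya],[x[0]-10,x[1]+45,45,yb],[-162,85,45,yb],[-157,96,45,yb],[-157,96,45,yb],[-157,96,0,yb],[-157,96,-12,yb]])
E
```

```text
at [-178.4   -5.5   -9.7] F [-0.9  2.5  3.6] t 6.95
-0.0005, -0.0206, -0.0079, 0.0001, -0.0002, -0.0002, 0.0003, -0.0238, -0.0829, 0.0001, -0.0002, -0.0002, 0.0769, 0.0001, -0.0912, 0.0001, -0.0002, -0.0527, 0.1414, 0.0595, -0.0911, 0.0001, -0.0002, -0.0527, 0.1575, 0.0716, -0.0911, 0.0001, -0.0002, -0.0527, 0.1575, 0.0716, -0.0911, 0.0001, -0.0002, -0.0527, 0.1574, 0.0716, -0.0161, 0.0001, -0.0002, -0.0527, 0.1574, 0.0716, 0.0039, 0.0001, -0.0002, -0.0527
```

Call:
move_arm(
  deltas=[0, -0.02, -0.008, 0, 0, 0, 0, -0.024, -0.083, 0, 0, 0, 0.07, 0, -0.091, 0, 0, -0.04, 0.1415, 0.06, -0.091, 0, 0, -0.053, 0.1575, 0.0715, -0.091, 0, 0, -0.053, 0.1575, 0.0715, -0.091, 0, 0, -0.053, 0.1575, 0.0715, -0.091, 0, 0, -0.053],
)

```text
time_s: 7.65
ee_pos: [0.5774, -0.2123, 0.0443]
orientation: [-0.0, 0.999, 0.052, -0.0]
ft_force: [-1.4, 0.7, -0.1]
finger_gap: 0.0
finger_force: 0.0
```

```bash
python3 - <<'E'
from lw import *
f=look()
c=np.array([-131,32.]);ph=.385;n=np.array([np.cos(ph),np.sin(ph)]);t=np.array([n[1],-n[0]])
rows([[*(c-69*t),0,ph+np.pi/2],[*(c-69*t),-11,ph+np.pi/2]]+[[*(c-(69-d)*t),-11,ph+np.pi/2] for d in(7,14,20,26,30,34)])
E
```

```text
tip [-159.    95.3   44.3] F [-1.4  0.7 -0.1] 7.65
at [-159.2   95.    44.3] F [-0.2  0.1  0.2] t 7.7
0.0, 0.0042, 0.0739, -0.0002, 0.0002, 0.0007, 0.0001, 0.0042, 0.0922, -0.0002, 0.0002, 0.0007, -0.0116, 0.0042, 0.0922, -0.0002, 0.0002, 0.0007, -0.0233, 0.0041, 0.0922, -0.0002, 0.0002, 0.0007, -0.0333, 0.0041, 0.0923, -0.0002, 0.0002, 0.0007, -0.0433, 0.0041, 0.0923, -0.0002, 0.0002, 0.0007, -0.0499, 0.0041, 0.0923, -0.0002, 0.0002, 0.0007, -0.0566, 0.0041, 0.0923, -0.0002, 0.0002, 0.0007
```

Call:
move_arm(
  deltas=[0, 0.004, 0.06, 0, 0, 0, 0, 0.004, 0.09, 0, 0, 0, -0.0115, 0.004, 0.092, 0, 0, 0, -0.0235, 0.004, 0.092, 0, 0, 0, -0.0335, 0.004, 0.092, 0, 0, 0, -0.0435, 0.004, 0.092, 0, 0, 0, -0.05, 0.004, 0.092, 0, 0, 0, -0.0565, 0.004, 0.092, 0, 0, 0],
)

```text
time_s: 8.5
ee_pos: [0.5449, -0.2193, -0.0099]
orientation: [0.0, 0.999, 0.052, 0.001]
ft_force: [3.9, 0.2, 2.5]
finger_gap: 0.002
finger_force: 1.8
```

```bash
python3 - <<'E'
from lw import *
f=manip.grab_frame("top");cv2.imwrite("pics/a2.png",f[165:305,205:395])
ph=.385;n=np.array([np.cos(ph),np.sin(ph)]);t=np.array([n[1],-n[0]]);x=w2p(p)
b=x[:2]-12*t
rows([[*b,-5,ph+np.pi/2],[*b,45,ph+np.pi/2],[*(b-75*n),45,ph+np.pi/2]])
E
```

```text
tip [-143.2   66.    -9.9] F [3.9 0.2 2.5] 8.5
at [-142.9   65.2  -10.2] F [ 2.7 -0.2  2.3] t 8.55
0.0214, 0.0, -0.0086, 0.0002, -0.0003, 0.0004, 0.0215, 0.0001, -0.0919, 0.0002, -0.0003, 0.0004, 0.0216, -0.1249, -0.092, 0.0002, -0.0003, 0.0004
```

Call:
move_arm(
  deltas=[0.0215, 0, -0.008, 0, 0, 0, 0.0215, 0, -0.092, 0, 0, 0, -0.03, -0.09, -0.095, 0, 0, 0, -0.1, -0.13, -0.095, 0, 0, 0, -0.15, -0.135, -0.095, 0, 0, 0, -0.15, -0.135, -0.095, 0, 0, 0],
)

```text
time_s: 9.15
ee_pos: [0.4419, -0.1469, 0.0461]
orientation: [-0.0, 0.999, 0.053, -0.002]
ft_force: [-0.3, -0.4, 0.1]
finger_gap: 0.0
finger_force: 0.0
```

```bash
python3 lw.py
```

```text
tip [-184.1  -53.1   46.1] F [-0.3 -0.4  0.1] 9.15
[[-134.1, 37.8], [-137.7, 36.8]]
[[-96.5, 22.1], [-101.8, 21.9]]
[[-149.5, 0.0], [-152.4, 0.8]]
[[-107.3, -17.1], [-112.1, -15.5]]
```

```bash
python3 - <<'E'
from h import *
ph=.395;y=ph+np.pi/2
rows([[-180,-31,45,y]]*2+[[-180,-31,10,y],[-180,-31,-10,y],[-180,-31,-11,y]])
E
```

```text
at [-184.4  -50.    46.6] F [ 1.5 -0.2  0.3] t 9.2
0.0265, 0.0187, 0.0026, 0.0001, 0.0004, -0.0026, 0.0265, 0.0187, 0.0026, 0.0001, 0.0004, -0.0026, 0.0266, 0.0187, 0.061, 0.0001, 0.0004, -0.0026, 0.0267, 0.0186, 0.0943, 0.0001, 0.0004, -0.0026, 0.0267, 0.0186, 0.096, 0.0001, 0.0004, -0.0026
```

Call:
move_arm(
  deltas=[0.0265, 0.0185, 0, 0, 0, 0, 0.0265, 0.0185, 0.05, 0, 0, 0, 0.0265, 0.0185, 0.09, 0, 0, 0, 0.0265, 0.0185, 0.096, 0, 0, 0, 0.0265, 0.0185, 0.096, 0, 0, 0],
)

```text
time_s: 9.7
ee_pos: [0.4637, -0.157, -0.0117]
orientation: [-0.0, 0.999, 0.052, -0.001]
ft_force: [-0.1, 0.4, -0.1]
finger_gap: -0.003
finger_force: 0.0
```

```bash
python3 - <<'E'
from h import *
ph=.395;y=ph+np.pi/2
s,p,R=cur();print(R.as_matrix()[:2,0],w2p(p))
w=[[-173,-28,-11,y],[-167,-27,-11,y],[-162,-26.5,-11,y]]
for a in (.40,.46,.52,.58,.64): w.append([*swing(a,s0=-22,ph0=.4,h=12.6,sp=16)[1],-11,a+np.pi/2])
print(np.round(w,1)); rows(w)
E
```

```text
[0.99451889 0.10455058] [-180.443638    -29.27394738  -11.69006768]
[[-173.   -28.   -11.     2. ]
 [-167.   -27.   -11.     2. ]
 [-162.   -26.5  -11.     2. ]
 [-158.   -25.5  -11.     2. ]
 [-153.3  -30.2  -11.     2. ]
 [-148.4  -34.7  -11.     2.1]
 [-143.2  -38.9  -11.     2.2]
 [-137.8  -42.8  -11.     2.2]]
at [-180.4  -29.3  -11.7] F [-0.1  0.4 -0.1] t 9.7
-0.0027, 0.0123, -0.0012, -0.0002, 0.0004, -0.0026, -0.0049, 0.0222, -0.0012, -0.0002, 0.0004, -0.0026, -0.0073, 0.0302, -0.0012, -0.0002, 0.0004, -0.0026, -0.0082, 0.0371, -0.0012, -0.0002, 0.0004, -0.0042, -0.0185, 0.0413, -0.0012, -0.0002, 0.0004, -0.0233, -0.0285, 0.0461, -0.0012, -0.0003, 0.0004, -0.0424, -0.0383, 0.0514, -0.0011, -0.0003, 0.0003, -0.0615, -0.0476, 0.0573, -0.0011, -0.0003, 0.0003, -0.0806
```

Call:
move_arm(
  deltas=[-0.003, 0.0125, -0.001, 0, 0, -0.002, -0.005, 0.0225, -0.001, 0, 0, -0.002, -0.0075, 0.0305, -0.001, 0, 0, -0.002, -0.008, 0.038, -0.001, 0, 0, -0.004, -0.017, 0.043, -0.001, 0, 0, -0.023, -0.026, 0.0485, -0.001, 0, 0, -0.042, -0.036, 0.054, -0.001, 0, 0, -0.061, -0.046, 0.059, -0.001, 0, 0, -0.08],
)

```text
time_s: 10.5
ee_pos: [0.4398, -0.1957, -0.0104]
orientation: [0.0, 0.984, 0.178, 0.001]
ft_force: [1.1, 1.4, 1.0]
finger_gap: 0.003
finger_force: 0.9
```

```bash
python3 lw.py
```

```text
tip [-136.7  -41.5  -10.4] F [1.1 1.4 1. ] 10.5
[[-125.5, -8.2], [-129.1, -6.4]]
[[-79.3, -12.1], [-86.0, -10.1]]
```

```bash
python3 - <<'E'
from h import *
f=lambda a,h,sp:[*swing(a,s0=-8,ph0=.737,h=h,sp=sp)[1],-11,a+np.pi/2]
w=[f(.7,20,17),f(.737,20,33),f(.737,14,33)]+[f(a,12.6,33) for a in(.78,.84,.90,.96,1.02)]
print(np.round(w,1));rows(w)
E
```

```text
[[-144.7  -43.   -11.     2.3]
 [-130.6  -57.3  -11.     2.3]
 [-126.1  -53.3  -11.     2.3]
 [-120.7  -54.4  -11.     2.4]
 [-114.5  -57.   -11.     2.4]
 [-108.1  -59.2  -11.     2.5]
 [-101.7  -61.   -11.     2.5]
 [ -95.2  -62.5  -11.     2.6]]
at [-135.6  -42.4  -10.5] F [-1.   0.8  1.1] t 10.55
0.0084, -0.0128, 0.0008, 0.0002, 0.0, -0.018, -0.0249, -0.0082, 0.0008, 0.0002, 0.0, -0.0297, -0.024, 0.0017, 0.0008, 0.0002, 0.0, -0.0297, -0.0309, 0.0078, 0.0008, 0.0002, 0.0, -0.0434, -0.0405, 0.0135, 0.0008, 0.0002, 0.0001, -0.0625, -0.0498, 0.0198, 0.0008, 0.0001, 0.0001, -0.0816, -0.0587, 0.0265, 0.0008, 0.0001, 0.0001, -0.1007, -0.0672, 0.0338, 0.0008, 0.0001, 0.0001, -0.1198
```

Call:
move_arm(
  deltas=[0.005, -0.013, 0.0005, 0, 0, -0.018, -0.025, -0.009, 0.0005, 0, 0, -0.03, -0.024, 0.0015, 0.0005, 0, 0, -0.03, -0.0305, 0.008, 0.0005, 0, 0, -0.0435, -0.04, 0.0145, 0.0005, 0, 0, -0.0625, -0.049, 0.021, 0.0005, 0, 0, -0.0815, -0.058, 0.0275, 0.0005, 0, 0, -0.1, -0.0665, 0.035, 0.0005, 0, 0, -0.12],
)

```text
time_s: 11.35
ee_pos: [0.4096, -0.2284, -0.0111]
orientation: [-0.0, 0.933, 0.36, -0.0]
ft_force: [-3.4, 2.9, 2.5]
finger_gap: -0.001
finger_force: 2.5
```

```bash
python3 lw.py
```

```text
tip [-96.8 -61.4 -11.1] F [-3.4  2.9  2.5] 11.35
[[-109.2, -19.6], [-112.5, -19.7]]
```

```bash
python3 - <<'E'
from h import *
f=lambda a,h,sp:[*swing(a,s0=-4.4,ph0=1.02,h=h,sp=sp)[1],-11,a+np.pi/2]
w=[f(a,12,32) for a in(1.08,1.15,1.22,1.29,1.36,1.43,1.5,1.57)]
print(np.round(w,1));rows(w)
E
```

```text
[[-90.6 -61.9 -11.    2.7]
 [-82.9 -62.8 -11.    2.7]
 [-75.3 -63.3 -11.    2.8]
 [-67.6 -63.2 -11.    2.9]
 [-60.  -62.7 -11.    2.9]
 [-52.4 -61.6 -11.    3. ]
 [-44.9 -60.1 -11.    3.1]
 [-37.5 -58.  -11.    3.1]]
at [-95.6 -61.7 -11.2] F [-3.   1.5  2.5] t 11.4
-0.0073, 0.0042, -0.0004, -0.0002, 0.0002, -0.0188, -0.019, 0.0095, -0.0004, -0.0002, 0.0002, -0.0411, -0.0303, 0.0155, -0.0003, -0.0002, 0.0002, -0.0634, -0.0411, 0.0223, -0.0003, -0.0002, 0.0002, -0.0856, -0.0515, 0.0297, -0.0003, -0.0002, 0.0002, -0.1079, -0.0613, 0.0378, -0.0003, -0.0002, 0.0002, -0.1302, -0.0706, 0.0466, -0.0003, -0.0002, 0.0001, -0.1525, -0.0793, 0.0559, -0.0003, -0.0003, 0.0001, -0.1748
```

Call:
move_arm(
  deltas=[-0.0075, 0.0045, 0, 0, 0, -0.019, -0.019, 0.0095, 0, 0, 0, -0.041, -0.0305, 0.0155, 0, 0, 0, -0.0635, -0.041, 0.0225, 0, 0, 0, -0.0855, -0.0515, 0.03, 0, 0, 0, -0.108, -0.0615, 0.038, 0, 0, 0, -0.13, -0.07, 0.0465, 0, 0, 0, -0.152, -0.07, 0.0465, 0, 0, 0, -0.152],
)

```text
time_s: 12.2
ee_pos: [0.3964, -0.2783, -0.0113]
orientation: [-0.0, 0.822, 0.569, -0.0]
ft_force: [-5.5, -0.3, 4.3]
finger_gap: -0.002
finger_force: 3.1
```

```bash
python3 lw.py; python3 - <<'E'
from h import *
img=manip.grab_frame("top");f2=manip.grab_frame("scene")
a=cv2.resize(img[185:285,215:375],None,fx=4,fy=4,interpolation=cv2.INTER_CUBIC)
cv2.imwrite("pics/a3.png",a)
h=cv2.cvtColor(img,cv2.COLOR_BGR2HSV);m=cv2.inRange(h,(12,110,60),(32,255,255));m[:200]=0;m[290:]=0;m[:,:200]=0;m[:,380:]=0
k,l,st,ce=cv2.connectedComponentsWithStats(m)
for i in range(1,k):
    if st[i,4]>25:
        c=st[i,:2]+st[i,2:4]/2-.5;print(st[i],((ray("top",[c],.029)-O)@R2(A)*1e3).round(1))
E
```

```text
tip [-45.2 -60.1 -11.3] F [-5.5 -0.3  4.3] 12.2
[[-75.4, -29.5], [-78.3, -31.2]]
[200 223   8  47 270] [[-254.   -53.1]]
[284 228  11  10  79] [[-71.2  28.9]]
[268 235  11  12  81] [[-102.2    1.2]]
[292 243  11   9  55] [[-44.6   1.3]]
```

```bash
python3 - <<'E'
from h import *
rows([[-45,-59,-11,np.pi],[-45,-57.5,-11,np.pi],[-45,-57.5,-11,np.pi],[-48,-75,-11,np.pi],[-52,-90,0,np.pi]])
E
```

```text
at [-45.5 -60.2 -11.2] F [-5.8 -3.   2.3] t 12.35
-0.0006, 0.0021, -0.0004, -0.0004, 0.0002, -0.0257, -0.0004, 0.0046, -0.0004, -0.0004, 0.0002, -0.0257, -0.0004, 0.0046, -0.0004, -0.0004, 0.0002, -0.0257, 0.0022, -0.0249, -0.0003, -0.0004, 0.0002, -0.0257, 0.0068, -0.0504, -0.0186, -0.0004, 0.0002, -0.0257
```

Call:
move_arm(
  deltas=[-0.0005, 0.003, 0, 0, 0, -0.02, -0.0005, 0.006, 0, 0, 0, -0.0257, -0.0005, 0.006, 0, 0, 0, -0.0257],
)

```text
time_s: 12.65
ee_pos: [0.3967, -0.2791, -0.0116]
orientation: [-0.002, 0.799, 0.601, -0.003]
ft_force: [-21.0, 2.9, 18.8]
finger_gap: -0.004
finger_force: 13.2
```

```bash
python3 lw.py; python3 - <<'E'
from h import *
s,p,R=cur();x=w2p(p);y=np.pi
rows([[x[0]-2,x[1]-12,-11,y],[x[0]-8,x[1]-20,30,y],[-140,-40,45,y],[-140,-20,45,y],[-140,-5,45,y],[-140,-5,45,y],[-140,-5,10,y],[-140,-5,-11,y]])
E
```

```text
tip [-44.5 -59.7 -11.6] F [-21.    2.9  18.8] 12.65
[[-75.7, -29.5], [-78.6, -31.5]]
at [-44.5 -59.6 -11.6] F [-21.    1.2  18.4] t 12.7
0.0033, -0.02, -0.0008, -0.0021, 0.0004, -0.0001, 0.0132, -0.0338, -0.0691, -0.0021, 0.0004, -0.0001, 0.159, 0.032, -0.0947, -0.0021, 0.0004, -0.0001, 0.159, 0.0654, -0.0949, -0.0021, 0.0004, -0.0001, 0.159, 0.0904, -0.0951, -0.0021, 0.0004, -0.0001, 0.159, 0.0904, -0.0951, -0.0021, 0.0004, -0.0001, 0.1591, 0.0908, -0.0368, -0.0021, 0.0004, -0.0001, 0.1591, 0.091, -0.0018, -0.0021, 0.0004, -0.0001
```

Call:
move_arm(
  deltas=[0.0035, -0.02, 0, 0, 0, 0, 0.013, -0.034, -0.07, 0, 0, 0, 0.09, 0, -0.095, 0, 0, 0, 0.155, 0.05, -0.095, 0, 0, 0, 0.16, 0.085, -0.095, 0, 0, 0, 0.16, 0.085, -0.095, 0, 0, 0, 0.16, 0.085, -0.037, 0, 0, 0, 0.16, 0.085, -0.002, 0, 0, 0],
)

```text
time_s: 13.5
ee_pos: [0.4753, -0.201, -0.0112]
orientation: [-0.0, 0.799, 0.601, -0.0]
ft_force: [0.4, 0.4, 0.4]
finger_gap: 0.002
finger_force: 0.0
```

```bash
python3 lw.py; python3 - <<'E'
from h import *
s,p,R=cur();x=w2p(p);y=np.pi
rows([[x[0],-8,-11,y]]+[[x[0]+d,-8,-11,y] for d in (8,16,24,32,40,48,56)])
E
```

```text
tip [-141.4   -5.9  -11.2] F [0.4 0.4 0.4] 13.5
at [-141.5   -7.7  -13.8] F [-2.9  0.8 -4.2] t 13.55
0.0, -0.0006, -0.0046, -0.0012, -0.0002, 0.0004, -0.0133, -0.0006, -0.0047, -0.0012, -0.0002, 0.0004, -0.0267, -0.0006, -0.0047, -0.0012, -0.0002, 0.0004, -0.04, -0.0006, -0.0047, -0.0012, -0.0002, 0.0004, -0.0533, -0.0006, -0.0047, -0.0012, -0.0002, 0.0004, -0.0667, -0.0006, -0.0047, -0.0012, -0.0002, 0.0004, -0.08, -0.0006, -0.0047, -0.0012, -0.0002, 0.0004, -0.0933, -0.0007, -0.0047, -0.0012, -0.0002, 0.0004
```

Call:
move_arm(
  deltas=[-0.012, 0, -0.003, 0, 0, 0, -0.026, 0, -0.004, 0, 0, 0, -0.04, 0, -0.004, 0, 0, 0, -0.054, 0, -0.004, 0, 0, 0, -0.068, 0, -0.004, 0, 0, 0, -0.082, 0, -0.004, 0, 0, 0, -0.095, 0, -0.004, 0, 0, 0, -0.108, 0, -0.004, 0, 0, 0],
)

```text
time_s: 14.35
ee_pos: [0.4578, -0.2643, -0.0067]
orientation: [0.0, 0.799, 0.601, 0.0]
ft_force: [-0.3, 6.4, 3.4]
finger_gap: 0.001
finger_force: 2.6
```

```bash
cat >>lw.py <<'E'
if __name__=="__main__":
  for n in("top","scene"):
    img=manip.grab_frame(n)
    h=cv2.cvtColor(img,cv2.COLOR_BGR2HSV);m=cv2.inRange(h,(12,110,60),(32,255,255))
    k,l,st,ce=cv2.connectedComponentsWithStats(m)
    for i in range(1,k):
        c=st[i,:2]+st[i,2:4]/2-.5;q=[((ray(n,[c],z)-O)@R2(A)*1e3).round(1)[0] for z in(.029,.0375)]
        if st[i,4]>25 and abs(q[0][0]+50)<120 and abs(q[0][1])<65: print(n,st[i],q)
E
python3 lw.py
```

```text
tip [-75.8  -5.1  -6.7] F [-0.3  6.4  3.4] 14.35
```

Call:
move_arm(
  deltas=[-0.01, 0, 0.004, 0, 0, 0, -0.018, 0, 0.004, 0, 0, 0, -0.025, 0, 0.004, 0, 0, 0, -0.0285, 0, 0.004, 0, 0, 0, -0.0285, 0, 0.004, 0, 0, 0],
)

```text
time_s: 15.0
ee_pos: [0.4528, -0.2803, -0.01]
orientation: [0.0, 0.799, 0.601, -0.0]
ft_force: [-0.7, 0.3, 0.1]
finger_gap: -0.001
finger_force: 0.0
```

```bash
python3 lw.py
```

```text
tip [-59.   -5.4 -10. ] F [-0.7  0.3  0.1] 15.0
```

Call:
move_arm(
  deltas=[-0.003, 0, 0, 0, 0, 0, -0.006, 0, 0, 0, 0, 0, -0.006, 0, 0, 0, 0, 0],
)

```text
time_s: 15.45
ee_pos: [0.453, -0.2817, -0.01]
orientation: [-0.0, 0.798, 0.602, 0.001]
ft_force: [4.1, 9.5, -1.5]
finger_gap: 0.0
finger_force: 5.3
```

Call:
move_arm(
  deltas=[-0.003, 0, 0, 0, 0, 0, -0.003, 0, 0, 0, 0, 0],
)

```text
time_s: 15.65
ee_pos: [0.453, -0.2818, -0.01]
orientation: [-0.001, 0.798, 0.603, 0.002]
ft_force: [6.9, 18.5, 1.8]
finger_gap: -0.0
finger_force: 9.8
```

```bash
python3 - <<'E'
from h import *
s,p,R=cur();x=w2p(p);y=np.pi
rows([[x[0]-15,x[1],-8,y],[x[0]-25,x[1],40,y],[x[0]-25,-50,45,y],[-45,-90,45,y],[-45,-90,45,y],[-45,-90,10,y],[-45,-75,-11,y],[-45,-75,-11,y]])
E
```

```text
at [-57.6  -4.8 -10. ] F [ 6.9 18.5  1.8] t 15.65
0.025, 0.0001, -0.0032, 0.0002, -0.0012, 0.0016, 0.042, 0.0003, -0.0831, 0.0002, -0.0012, 0.0016, 0.0424, -0.075, -0.0915, 0.0002, -0.0012, 0.0016, -0.02, -0.142, -0.0918, 0.0002, -0.0012, 0.0016, -0.02, -0.142, -0.0918, 0.0002, -0.0012, 0.0016, -0.0202, -0.142, -0.0334, 0.0002, -0.0012, 0.0016, -0.0205, -0.1171, 0.0016, 0.0002, -0.0012, 0.0016, -0.0205, -0.1171, 0.0016, 0.0002, -0.0012, 0.0016
```

Call:
move_arm(
  deltas=[0.025, 0, -0.003, 0, 0, 0, 0.042, 0, -0.083, 0, 0, 0, 0.042, -0.075, -0.09, 0, 0, 0, -0.015, -0.142, -0.09, 0, 0, 0, -0.02, -0.142, -0.09, 0, 0, 0, -0.02, -0.142, -0.033, 0, 0, 0, -0.02, -0.125, 0.001, 0, 0, 0, -0.02, -0.119, 0.001, 0, 0, 0],
)

```text
time_s: 16.45
ee_pos: [0.379, -0.2762, -0.0122]
orientation: [-0.001, 0.799, 0.602, -0.0]
ft_force: [0.6, 0.4, -0.3]
finger_gap: 0.0
finger_force: 0.0
```

```bash
python3 lw.py
```

```text
tip [-42.4 -77.5 -12.2] F [ 0.6  0.4 -0.3] 16.45
[[-30.0, -1.4], [-35.8, -6.5]]
[[-2.2, 26.2], [-9.8, 19.3]]
top [314 235  11  11  78] [array([ 0.7, 30.3]), array([-0.3, 29.9])]
top [299 245  11  11  78] [array([-27.1,  -1.2]), array([-27.8,  -1.3])]
top [308 260  10   4  28] [array([ -1.4, -21.6]), array([ -2.3, -21.6])]
scene [338 195   7   7  28] [array([26.8,  4.1]), array([19.5,  2.7])]
scene [319 200  13  11 100] [array([-2.2, 28.6]), array([-9.1, 26.9])]
scene [329 215  13  10  99] [array([-30.4,  -1. ]), array([-37. ,  -2.4])]
```

Call:
move_arm(
  deltas=[0, 0.012, 0, 0, 0, 0, 0, 0.022, 0, 0, 0, 0, 0, 0.028, 0, 0, 0, 0, 0, 0.032, 0, 0, 0, 0, 0, 0.034, 0, 0, 0, 0, 0, 0.034, 0, 0, 0, 0],
)

```text
time_s: 17.2
ee_pos: [0.3975, -0.2821, -0.0105]
orientation: [-0.001, 0.799, 0.601, -0.001]
ft_force: [-12.3, 3.1, 16.8]
finger_gap: 0.0
finger_force: 8.8
```

```bash
python3 lw.py
```

```text
tip [-41.8 -58.1 -10.5] F [-12.3   3.1  16.8] 17.2
[[-30.5, -1.3], [-36.2, -5.1]]
top [314 235  11  11  75] [array([ 0.7, 30.3]), array([-0.3, 29.9])]
top [300 244  10   8  36] [array([-27.5,   4.7]), array([-28.2,   4.5])]
scene [319 200  13  11 100] [array([-2.2, 28.6]), array([-9.1, 26.9])]
scene [329 214  13  11 102] [array([-29.2,  -0.7]), array([-35.8,  -2.1])]
```

```bash
python3 - <<'E'
from h import *
s,p,R=cur();x=w2p(p);y=np.pi
rows([[x[0]-3,x[1]-15,-8,y],[x[0]-20,x[1]-30,30,y],[-65,-90,80,y],[-65,-90,230,y]])
E
```

```text
at [-41.8 -58.1 -10.5] F [-10.9   2.9  15.4] t 17.35
0.005, -0.025, -0.0041, -0.001, 0.0002, 0.0006, 0.0334, -0.0502, -0.0673, -0.001, 0.0002, 0.0006, 0.0387, -0.0536, -0.1507, -0.001, 0.0002, 0.0006, 0.0385, -0.0544, -0.4007, -0.001, 0.0002, 0.0006
```

Call:
move_arm(
  deltas=[0.005, -0.025, -0.003, 0, 0, 0, 0.033, -0.05, -0.067, 0, 0, 0, 0.0385, -0.054, -0.15, 0, 0, 0, 0.0385, -0.054, -0.23, 0, 0, 0, 0.0385, -0.054, -0.31, 0, 0, 0, 0.0385, -0.054, -0.4, 0, 0, 0, 0.0385, -0.054, -0.4, 0, 0, 0, 0.0385, -0.054, -0.4, 0, 0, 0],
)

```text
time_s: 18.15
ee_pos: [0.3749, -0.2519, 0.2308]
orientation: [0.002, 0.799, 0.601, -0.0]
ft_force: [0.5, 0.6, -0.3]
finger_gap: 0.001
finger_force: 0.0
```

```bash
python3 lw.py; python3 - <<'E'
from h import *
y=np.pi
rows([[-29,72,230,y],[-29,72,190,y]])
E
```

```text
tip [-64.6 -88.1 230.8] F [ 0.5  0.6 -0.3] 18.15
[[-29.3, -0.3], [-31.8, -2.4]]
[[-0.2, -29.2], [-3.4, -30.6]]
[[-0.4, 28.3], [-3.6, 25.6]]
top [314 235  11  11  78] [array([ 0.7, 30.3]), array([-0.3, 29.9])]
top [299 244  11  11  79] [array([-27.7,   1.1]), array([-28.4,   0.9])]
top [308 260  11  11  79] [array([  1.7, -29. ]), array([  0.8, -28.9])]
scene [338 194  12   9  52] [array([28.5, -0.6]), array([21.3, -2. ])]
scene [319 200  13  11 100] [array([-2.2, 28.6]), array([-9.1, 26.9])]
scene [348 208  12  11  98] [array([ -1.8, -30.3]), array([ -8.7, -31.4])]
scene [329 215  12  10  96] [array([-30.7,  -0.1]), array([-37.3,  -1.5])]
at [-65.2 -89.5 228.3] F [-0.1  0.1  0. ] t 18.3
-0.0609, 0.269, -0.0034, -0.0006, -0.0003, 0.0008, -0.061, 0.2691, 0.0632, -0.0006, -0.0003, 0.0008
```

Call:
move_arm(
  deltas=[-0.061, 0.269, -0.003, 0, 0, 0, -0.061, 0.269, -0.003, 0, 0, 0, -0.061, 0.269, -0.003, 0, 0, 0, -0.061, 0.269, -0.003, 0, 0, 0, -0.061, 0.269, -0.003, 0, 0, 0, -0.061, 0.269, 0.035, 0, 0, 0, -0.061, 0.269, 0.063, 0, 0, 0, -0.061, 0.269, 0.063, 0, 0, 0],
)

```text
time_s: 19.1
ee_pos: [0.5174, -0.3302, 0.1885]
orientation: [-0.002, 0.799, 0.602, -0.001]
ft_force: [-0.2, 0.4, -0.2]
finger_gap: -0.003
finger_force: 0.0
```

```bash
python3 - <<'E'
from lw import *
C["wrist"]=manip.camera_info("wrist");f=manip.grab_frame("wrist")
for P in [(-29,72,189),(-61,72,201),(62,72,130)]: print(proj("wrist",p2w(*P)))
cv2.imwrite("pics/w3.png",f)
y=np.pi
rows([[-29,72,180,y],[-29,72,174,y],[-29,72,170,y],[-30,72,164,y],[-31,72,158,y]])
E
```

```text
tip [-29.1  70.5 188.5] F [-0.2  0.4 -0.2] 19.1
[[280.59241582 254.95964387]]
[[281.2487901  198.79956663]]
[[279.2488363  338.39706337]]
at [-29.   71.4 190.2] F [ 0.2 -0.1  0.6] t 19.15
-0.0, 0.001, 0.0171, -0.0009, -0.0003, 0.0008, -0.0, 0.001, 0.0271, -0.0009, -0.0003, 0.0008, -0.0001, 0.0011, 0.0337, -0.0009, -0.0003, 0.0008, 0.0016, 0.0011, 0.0437, -0.0009, -0.0003, 0.0008, 0.0033, 0.0011, 0.0537, -0.0009, -0.0003, 0.0008
```

View pics/w3.png

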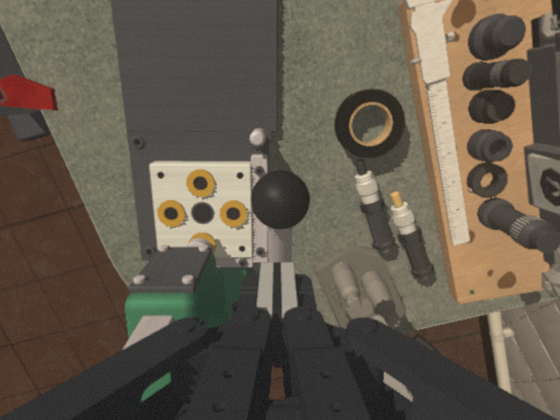

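Call:
move_arm(
  deltas=[0, 0.001, 0.017, 0, 0, 0, 0, 0.001, 0.027, 0, 0, 0, 0, 0.001, 0.035, 0, 0, 0, 0.001, 0.001, 0.043, 0, 0, 0, 0.002, 0.001, 0.05, 0, 0, 0],
)

```text
time_s: 19.65
ee_pos: [0.5205, -0.3301, 0.1616]
orientation: [0.0, 0.799, 0.602, 0.0]
ft_force: [-0.0, -0.2, 1.2]
finger_gap: -0.003
finger_force: 0.8
```

```bash
python3 - <<'E'
from lw import *
y=np.pi
w=[]
for th in (.15,.22,.29,.36,.43,.5,.56,.62):
    a=np.pi/6-th; xt=62-105*np.cos(a); w.append([xt,72,130+105*np.sin(a)+6/np.cos(a)+11*abs(np.tan(a))-26.5,y])
print(np.round(w,1));rows(w)
E
```

```text
tip [-30.1  73.5 161.6] F [-0.  -0.2  1.2] 19.65
[[-35.8  72.  152.6   3.1]
 [-38.2  72.  144.6   3.1]
 [-40.1  72.  136.6   3.1]
 [-41.6  72.  128.5   3.1]
 [-42.5  72.  120.4   3.1]
 [-43.   72.  112.2   3.1]
 [-42.9  72.  106.1   3.1]
 [-42.5  72.  100.5   3.1]]
at [-30.1  73.5 161.6] F [-0.  -0.2  1.2] t 19.65
0.0095, -0.0024, 0.015, 0.0001, -0.0, 0.0007, 0.0136, -0.0024, 0.0282, 0.0001, -0.0, 0.0007, 0.0168, -0.0024, 0.0416, 0.0001, -0.0, 0.0007, 0.0192, -0.0024, 0.0551, 0.0001, -0.0, 0.0007, 0.0208, -0.0024, 0.0686, 0.0001, -0.0, 0.0007, 0.0215, -0.0024, 0.0822, 0.0001, -0.0, 0.0007, 0.0214, -0.0024, 0.0925, 0.0001, -0.0, 0.0007, 0.0207, -0.0024, 0.1018, 0.0001, -0.0, 0.0007
```

Call:
move_arm(
  deltas=[0.008, -0.0015, 0.014, 0, 0, 0, 0.012, -0.0015, 0.027, 0, 0, 0, 0.015, -0.0015, 0.04, 0, 0, 0, 0.018, -0.0015, 0.053, 0, 0, 0, 0.02, -0.0015, 0.066, 0, 0, 0, 0.021, -0.0015, 0.079, 0, 0, 0, 0.021, -0.0015, 0.09, 0, 0, 0, 0.02, -0.0015, 0.1, 0, 0, 0],
)

```text
time_s: 20.45
ee_pos: [0.5234, -0.3171, 0.1013]
orientation: [-0.0, 0.798, 0.602, 0.001]
ft_force: [0.9, 6.1, 9.0]
finger_gap: -0.002
finger_force: 4.4
```

```bash
python3 lw.py
```

```text
tip [-43.4  72.6 101.3] F [0.9 6.1 9. ] 20.45
[[-162.8, 214.4], [-161.2, 209.4]]
[[-29.5, -0.1], [-32.7, 2.5]]
[[-0.3, -28.9], [-4.4, -25.3]]
[[-0.7, 29.0], [-4.9, 30.5]]
scene [319 200  13  11  99] [array([-2.2, 28.6]), array([-9.1, 26.9])]
scene [347 208  13  11  99] [array([ -2.2, -29.3]), array([ -9.1, -30.5])]
scene [329 215  12  11  98] [array([-31.9,  -0.5]), array([-38.5,  -1.9])]
```

Call:
move_arm(
  deltas=[0, 0, 0.005, 0, 0, 0, -0.0005, 0, 0.01, 0, 0, 0, -0.001, 0, 0.013, 0, 0, 0, -0.001, 0, 0.013, 0, 0, 0],
)

```text
time_s: 21.0
ee_pos: [0.5232, -0.3179, 0.0938]
orientation: [-0.0, 0.799, 0.602, 0.0]
ft_force: [-1.5, 5.7, 11.7]
finger_gap: -0.002
finger_force: 5.6
```

Call:
move_arm(
  deltas=[-0.001, 0, 0.005, 0, 0, 0, -0.002, 0, 0.008, 0, 0, 0, -0.002, 0, 0.008, 0, 0, 0],
)

```text
time_s: 21.3
ee_pos: [0.5233, -0.3185, 0.09]
orientation: [-0.0, 0.798, 0.602, 0.001]
ft_force: [-4.6, 11.5, 27.6]
finger_gap: 0.0
finger_force: 13.7
```

Call:
move_arm(
  deltas=[0, 0, 0.002, 0, 0, 0, 0, 0, 0.003, 0, 0, 0, 0, 0, 0.003, 0, 0, 0],
)

```text
time_s: 21.6
ee_pos: [0.5233, -0.3186, 0.0887]
orientation: [0.0, 0.798, 0.602, 0.0]
ft_force: [-6.9, 11.5, 33.5]
finger_gap: -0.002
finger_force: 16.6
```

```bash
python3 lw.py
```

```text
tip [-41.9  72.9  88.7] F [-6.9 11.5 33.5] 21.6
[[-29.1, -0.2], [-32.3, 2.5]]
[[-0.8, 28.7], [-5.1, 30.3]]
[[-0.0, -28.9], [-4.3, -25.1]]
scene [319 200  13  11 100] [array([-2.2, 28.6]), array([-9.1, 26.9])]
scene [348 208  12  11  99] [array([ -1.8, -30.3]), array([ -8.7, -31.4])]
scene [329 215  12  10  97] [array([-30.7,  -0.1]), array([-37.3,  -1.5])]
```

Call:
move_arm(
  deltas=[0.001, 0, -0.016, 0, 0, 0, 0.001, 0, -0.034, 0, 0, 0, 0, 0, -0.052, 0, 0, 0, -0.002, 0, -0.07, 0, 0, 0, -0.006, 0, -0.09, 0, 0, 0, -0.011, 0, -0.108, 0, 0, 0, -0.018, 0, -0.126, 0, 0, 0, -0.022, 0, -0.145, 0, 0, 0],
)

```text
time_s: 22.55
ee_pos: [0.5183, -0.3334, 0.175]
orientation: [-0.0, 0.799, 0.601, -0.0]
ft_force: [-0.1, 0.6, -0.7]
finger_gap: -0.0
finger_force: 0.0
```

Call:
move_arm(
  deltas=[0, 0, -0.05, 0, 0, 0, 0, 0, -0.1, 0, 0, 0, 0, 0, -0.14, 0, 0, 0, 0, 0, -0.14, 0, 0, 0],
)

```text
time_s: 22.95
ee_pos: [0.52, -0.3332, 0.2621]
orientation: [0.002, 0.799, 0.602, 0.001]
ft_force: [1.4, 0.4, 0.3]
finger_gap: -0.004
finger_force: 0.0
```

```bash
python3 lw.py; python3 - <<'E'
from h import *
C["wrist"]=manip.camera_info("wrist")
a=manip.grab_frame("wrist");b=manip.grab_frame("scene")
# black ball
for n,f in(("wrist",a),("scene",b)):
    q=proj(n,p2w(-61,72,201))[0];print(n,q)
    g=cv2.cvtColor(f,cv2.COLOR_BGR2GRAY);m=(g<45).astype(np.uint8);x,y=q.round().astype(int)
    m[:max(y-40,0)]=0;m[y+40:]=0;m[:,:x-40]=0;m[:,x+40:]=0
    k,l,st,ce=cv2.connectedComponentsWithStats(m);print([(st[i].tolist(),ce[i].round()) for i in range(1,k) if st[i,4]>60])
cv2.imwrite("pics/s9.png",cv2.resize(b[100:320,220:400],None,fx=3,fy=2.7))
E
```

```text
tip [-26.9  73.8 262.1] F [1.4 0.4 0.3] 22.95
[[-167.1, 216.4], [-165.8, 213.3]]
[[-28.4, -0.5], [-30.0, 1.0]]
[[0.4, -28.7], [-1.8, -26.6]]
[[0.2, 28.6], [-1.9, 29.6]]
scene [338 196  12   8  61] [array([24.7, -1.7]), array([17.5, -3.1])]
scene [319 200  13  11 100] [array([-2.2, 28.6]), array([-9.1, 26.9])]
scene [348 208  12  11  99] [array([ -1.8, -30.3]), array([ -8.7, -31.4])]
scene [329 215  12  10  97] [array([-30.7,  -0.1]), array([-37.3,  -1.5])]
wrist [277.45590387 165.50517503]
[([281, 153, 16, 33, 127], array([291., 170.]))]
scene [295.94991671 158.18683121]
[]
```

```bash
python3 - <<'E'
from h import *
for P in [(29,0,29),(29,0,37.5),(-29,0,29),(0,29,29),(0,-29,29)]: print(P,proj("scene",p2w(*P)))
E
```

```text
(29, 0, 29) [[343.29389624 197.7628082 ]]
(29, 0, 37.5) [[343.6529836  195.00543539]]
(-29, 0, 29) [[334.70765715 218.84374534]]
(0, 29, 29) [[325.16773883 204.16138992]]
(0, -29, 29) [[353.1411456 212.153685 ]]
```

View pics/s9.png

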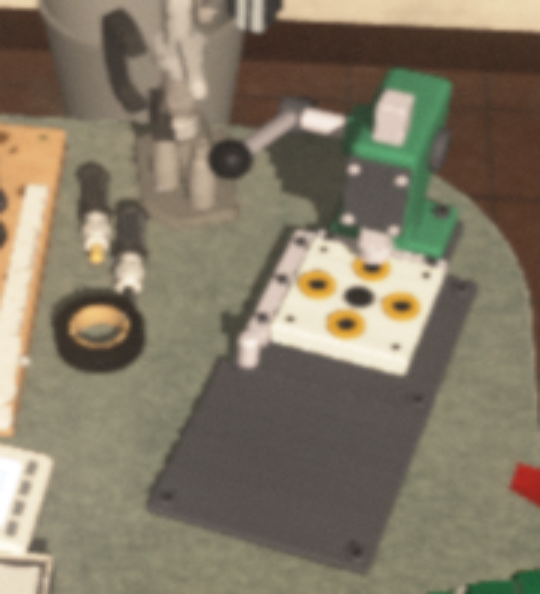

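```bash
python3 -c "
from station import manip
print(manip.get_state()['ft_force'],manip.finish_job())"
```

```text
the job is handed in; nothing more can be done
[-0.03870671 -0.11644512 -0.42604299] None
```

The job is handed in (no verdict came back): the plate was swung round the post and sits square in the fence corner, the lever is back up, and the bushing looks fully seated from the lever's hard stop (about 30 N) and the camera view, to within about 3 mm.

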